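Let the clementine out of the buffet fruit dispenser

TASK

A guest at the buffet wants the clementine. With the fingertips, gently press down the black paddle on the clementine's side of the fruit dispenser and keep it down until the lifted gate has let the clementine roll into the tray, then let the lever come back up so that the gate is shut again. Do not touch the fruit or the red gates, keep the lime's lever up and the lime in its lane, and leave everything standing around the dispenser where it is.

Things in the scene. Friction and masses are not known exactly. Their poses are not given: they have to be found in the camera images.
- dispenser: fixed wooden two-lane fruit dispenser. Origin on the counter, midway between the lanes, in the plane of the gates; x points down the lanes to the catch tray (away from the robot, turned up to 0.35 rad either way), y left, z up. Open-topped lanes at y = +32 (left) and -32 mm (right), 52 mm wide, from x = -120 to +55 mm, sloping 12 degrees; walls up to 115 mm high
- tray (a point): middle of the floor of the blue-lined catch tray, 135 mm (x) by 160 mm (y) inside with 42 mm walls (22 mm on the lanes' side), at x = 130 mm, height 7 mm in the dispenser's frame
- lever_left (a joint): angle of the left lever (rad): 0 = at rest, gate shut; grows as the left paddle goes down, to the stop at 0.5. The fruit rolls out at about 0.35; a spring returns the lever when let go. Pressing at the paddle's middle takes about 3 N to start, 6 N at the stop. It lies along y, pivot at y = 132 mm, height 105 mm, between two 120 mm high steel posts
- lever_right (a joint): the same for the right lever, with its pivot at y = -132 mm in the dispenser's frame: grows as the right paddle goes down, 0 to 0.5
- paddle_left (a point): black paddle of the left lever: flat plate 60 mm (its x) by 54 mm (its y) and 10 mm thick. Origin at the middle of its top face, 95 mm outward from the pivot, 115 mm above the counter at rest; it sinks about 45 mm to the stop, tilting outward-down by the lever's angle. Its x is parallel to the dispenser's x, its z points up at rest
- paddle_right (a point): black paddle of the right lever, the same size, origin at the middle of its top face
- gate_left (a point): red gate plate of the left lane, 36 mm wide, 58 mm high, hanging from the inner end of the left lever 100 mm from its pivot; its lower edge is 16 mm above the lane when shut; this point is 14 mm below its top edge, 105 mm above the counter
- gate_right (a point): red gate plate of the right lane, the same
- clementine: orange ball, 46 mm across, origin at its centre; waits behind the shut gate of the left or the right lane
- lime: green ball, 46 mm across, origin at its centre; waits behind the shut gate of the other lane
- paper_cup: white paper cup, 76 mm across, 90 mm high, origin under its foot; bystander beside the left of the tray
- pepper_mill: dark wooden pepper mill, 40 mm across, 82 mm high, origin under its foot; bystander beside the right of the tray
- jam_jar: amber jar with a white cap, 48 mm across, 58 mm high, origin under its foot; bystander on the robot's side of the left lever
- sauce_bowl: blue bowl, 80 mm across, 35 mm high, origin under its foot; bystander on the robot's side of the right lever
- water_bottle: green glass bottle, 56 mm across, 130 mm high, origin under its foot; bystander
- napkin_holder: steel napkin holder, 100 by 50 mm, 83 mm high, origin under its foot; bystander

How it is judged:
By the outcome, as a careful person would: the job done as asked, in the order asked, and still so for the second after the job is handed in, with the robot touching nothing.
It also fails if it takes over 38 s, if anything falls off the work surface, if the arm or the gripper's body presses on something with over 40 N, if the wrist force passes 120 N, or if a joint passes its speed limit or range.

ROBOT

A 7-joint arm with a two-finger parallel gripper is mounted at the origin on the work surface. World frame = base frame: x ahead of the robot, y to its left, z up, the work surface at z = 0. Lengths are in m, angles in rad, forces in N, time in s.
With the tool pointing down it reaches from about 0.425 to 0.95 m from the base axis. Payload 16.7 kg.
Tool frame: the origin (TCP) lies at the very end of the fingers, on their centre line; the grasp point (between the pads) lies 19 mm behind it; x points along the fingers, z is the direction in which the jaws open and shut, and the axes are right-handed (so a half turn about x gives the same grasp; the last joint's range is limited). The gripper opens to 94 mm and grips with 3 to 60 N. Pads are 16 mm wide; open, the fingers measure 119 mm over their backs; the gripper's body (75 mm by 177 mm) begins 78 mm behind the grasp point.
Start: joints at [1.052, 0.426, 0.074, 1.606, -0.034, 1.111, -0.067], TCP at [0.243, -0.63, 0.17] pointing down, gripper open.
Joint ranges: [-2.85, 2.85], [-0.5, 2.14], [-1.23, 1.37], [0.21, 2.46], [-1.02, 4.16], [0.16, 2.05], [-2.73, 2.73]. Speed limits (rad/s): [1.89, 1.89, 2.39, 2.39, 3.01, 3.01, 3.01].

INTERFACE

Orientations are given as a unit quaternion [w, x, y, z].
In Python, from station import robot gives the robot as it stands.
- The arm moves only by the tool servo_tool, never from a script. Its argument "commands" is a list of rows, each a list of 2 entries, a list of its own where there are three numbers: the shift along the tool's x, y, z in m, then the turn about the tool's x in degrees. In form: [[[dx, dy, dz], spin], ...]. A call has 1 to 10 rows; each row is the pose to reach, as a shift and turn from the pose measured when the call began, along the tool's axes at that moment; what a row does not reach only later rows make up. A row lasts 1/8 s, in which the tool goes at most 62.5 mm and 10.7 degrees, less where a joint would pass 70% of its speed; a pose out of reach is approached as far as the arm can. A call with a gripper value outside its range is refused whole. "gripper" is the opening, from 0 (shut) to 1 (fully open), set as the call begins (left out, the last holds). The fingers move at their own pace and stop on an object; "squeeze" is the grip in N (left out, the last holds). Time passes only in rows, so rows that repeat a pose let the fingers close. It gives the time, the measured TCP pose, the force and the opening at its end, in the units of the state.
- robot.observe(): the state, without advancing time (a new reading comes with each control period).
- robot.get_image(name): name is "scene" or "top" or "wrist"; returns a dict with "image" (400x640x3 uint8, red, green, blue), "depth" (400x640 float32, m along the optical axis (not along the pixel's ray), 0 where there is no reading), "fx", "fy", "cx", "cy" (pixels), "D" ([k1, k2, p1, p2, k3] as OpenCV has them; the pictures are not rectified), "origin" and "orientation" of the camera in the world. Camera axes: x right, y up, looking along -z (the intrinsics and any distortion apply to the point x, -y, -z); pixel columns grow to the right and rows downward; lengths in m; the calibration is good to about 2 mm. A picture is of the moment at which its call begins.
- robot.hand_in(): hands the job in, once; it reports no verdict.
The state is a dict: "t": time; "joint_positions": joint angles; "dq": joint speeds; "tau": joint torques, N m; "position": TCP position; "ee_rot": TCP orientation; "ft_force": force on the tool from outside, world axes, zero at the start; "wrist_torque": the same for the moment, N m; "width": finger opening in m.
Only numpy, scipy, OpenCV 4.12 (cv2) and the standard library are available. Lean on these libraries where they do the work, as an engineer would, in place of code of your own. Each camera call takes 0.05 s, during which the arm holds its last target.

## Working session

There is one attempt and no reset: what is moved stays moved. The work goes in short steps, Python scripts to look and compute and a tool call to move; the robot and the scene stay as the last step left them, time stands still between calls to the robot, and variables do not carry over. Pictures are saved under pics/ and viewed, and the job is handed in when it is done.

Besides the shell and the picture viewer there is one more tool, called after "Emit:" in YAML: its name, and indented under it one key for each argument. servo_tool: Moves the arm, as the interface text tells. Its arguments: {"type":"object","properties":{"commands":{"type":"array"},"gripper":{"type":"number"},"squeeze":{"type":"number"}},"required":["commands"]}

```bash
mkdir -p pics; ls
cat > h.py <<'E'
import numpy as np, cv2
from station import robot
from scipy.spatial.transform import Rotation as R
def grab(n,tag):
    im=robot.get_image(n); np.savez(f'pics/{tag}.npz',**{k:np.asarray(v) for k,v in im.items()})
    cv2.imwrite(f'pics/{tag}.png',im['image'][:,:,::-1]); return im
def cloud(im):
    h,w=im['depth'].shape
    K=np.array([[im['fx'],0,im['cx']],[0,im['fy'],im['cy']],[0,0,1]],float)
    u,v=np.meshgrid(np.arange(w),np.arange(h))
    p=cv2.undistortPoints(np.stack([u,v],-1).reshape(-1,1,2).astype(float),K,np.array(im['D'],float)).reshape(h,w,2)
    d=im['depth']
    c=np.stack([p[...,0]*d,-p[...,1]*d,-d],-1)
    q=np.array(im['orientation'],float)
    W=c@R.from_quat(q[[1,2,3,0]]).as_matrix().T+np.array(im['origin'])
    W[d==0]=np.nan
    return W
E
python3 - <<'E'
from h import *
for n in('scene','top','wrist'):
    im=grab(n,n+'0'); print(n,im['origin'],im['orientation'],im['fx'],im['D'])
s=robot.observe(); print(s)
E
```

```text
pics
scene [ 1.55537631 -0.64785798  0.8292674 ] [0.76566345 0.43135784 0.22702423 0.41970215] 472.6101986579931 [-0.12626108  0.          0.          0.          0.        ]
top [ 0.36157611 -0.00338606  1.24882763] [ 0.71107428  0.05902793 -0.06712432 -0.69741193] 488.58877372601387 [-0.04695646  0.          0.          0.          0.        ]
wrist [ 0.31744724 -0.60099496  0.38477495] [ 0.81691332 -0.11365513  0.07877863 -0.55993667] 354.9177935207911 [-0.03612183  0.          0.          0.          0.        ]
{'t': 0.15, 'joint_positions': array([ 1.05250334,  0.42656078,  0.07384581,  1.60646206, -0.03408833,
        1.11078144, -0.06712045]), 'dq': array([ 0.00045845, -0.00212207, -0.00045605, -0.00286501,  0.00013254,
       -0.00216401,  0.00080936]), 'tau': array([ 4.92109306e-03, -9.36277342e+01,  3.66979949e+00, -4.54426181e+01,
       -4.88767039e-02,  1.80384790e-02,  1.37462516e-04]), 'position': array([ 0.24317565, -0.62927794,  0.16935365]), 'ee_rot': array([ 0.58290232,  0.40002906,  0.58348279, -0.39968673]), 'ft_force': array([-0.34953913, -0.71746852, -0.55610576]), 'wrist_torque': array([ 0.01451282,  0.03713238, -0.02668079]), 'width': 0.0940705511951351}
```

View pics/scene0.png

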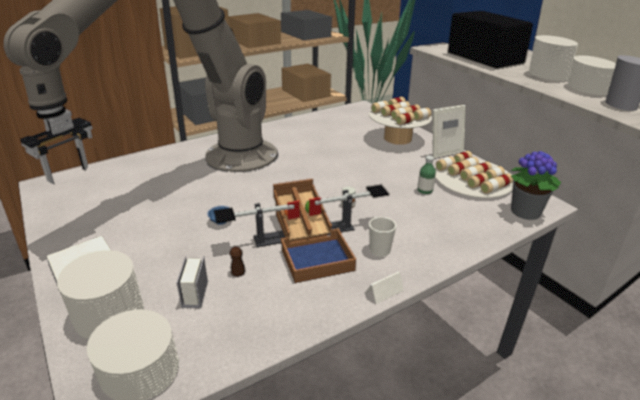

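View pics/top0.png

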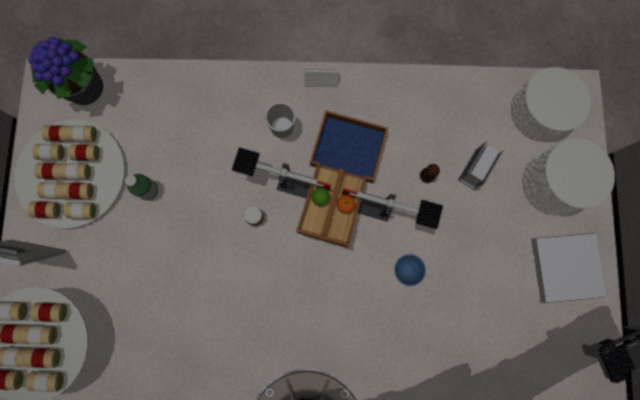

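The clementine (346,203 in the top view) is in the right lane and the lime (320,196) is in the left. So I need the right paddle, at (429,214), with the sauce bowl near it at (410,269).

```bash
python3 - <<'E'
from h import *
L=lambda t:dict(np.load(f'pics/{t}.npz'))
im=L('top0'); W=cloud(im); g=im['image'].astype(int)
def reg(u,v,r,cond,zl,zh):
    m=np.zeros(g.shape[:2],bool); m[v-r:v+r+1,u-r:u+r+1]=1
    m&=cond&(W[...,2]>zl)&(W[...,2]<zh); return W[m]
dark=g.max(2)<60; al=g.max(2)>=0
P={}
for n,u,v in(('right',429,214),('left',245,161)):
    p=reg(u,v,18,dark,.09,.14); P[n]=p
    (c,s,a)=cv2.minAreaRect((p[:,:2]*1000).astype(np.float32)); print(n,len(p),p.mean(0),np.median(p[:,2]),c,s,a)
for n,u,v in(('bowl',410,269),('mill',430,173),('jar',254,216),('cem',346,203),('lime',320,196),('cup',281,121),('napkin',481,165),('bottle',138,184)):
    p=reg(u,v,22,al,.02,.2); print(n,len(p),np.median(p,0),p.min(0),p.max(0))
d=P['left'].mean(0)-P['right'].mean(0); print('yaw',np.arctan2(-d[0],d[1]),np.linalg.norm(d),(P['left'].mean(0)+P['right'].mean(0))/2)
print(np.median(W[300:340,150:200,2]))
s=robot.observe();q=s['ee_rot'];print(R.from_quat(q[[1,2,3,0]]).as_matrix())
E
python3 - <<'E'
import cv2
a=cv2.imread('pics/top0.png')[90:300,220:520]; cv2.imwrite('pics/topz.png',cv2.resize(a,None,fx=2.6,fy=2.6,interpolation=cv2.INTER_CUBIC))
E
```

```text
right 553 [ 0.51694474 -0.27825801  0.1146734 ] 0.11477867330913072 (517.246826171875, -278.71453857421875) (53.27073287963867, 59.66438293457031) 73.2071762084961
left 522 [0.63476543 0.15748319 0.11440395] 0.1144280469252027 (635.1885986328125, 156.85247802734375) (55.06184005737305, 58.75809860229492) 73.60430145263672
bowl 340 [ 0.38882638 -0.25697046  0.03093113] [ 0.35174579 -0.28678305  0.0200015 ] [ 0.42771111 -0.20776682  0.03928381]
mill 249 [ 0.62894351 -0.2953039   0.07123755] [ 0.61370974 -0.31710523  0.02000178] [ 0.64894784 -0.28163967  0.0861842 ]
jar 302 [0.5124661  0.13895266 0.05651079] [0.49097171 0.11736039 0.02081162] [0.53727254 0.16096332 0.06428365]
cem 1675 [ 0.55033738 -0.07739109  0.06989876] [ 0.48901283 -0.13606206  0.0295361 ] [ 0.61067164 -0.0305222   0.12208911]
lime 1665 [ 0.55833224 -0.03215754  0.06779358] [ 0.50551892 -0.07833976  0.02790955] [0.62808064 0.03146045 0.12310671]
cup 583 [0.77448667 0.08144399 0.06810647] [0.7200141  0.04311793 0.02005638] [0.79648537 0.11567638 0.0950296 ]
napkin 953 [ 0.64855099 -0.42437871  0.07901114] [ 0.59979    -0.47349484  0.02014851] [ 0.70859675 -0.38394757  0.0890298 ]
bottle 619 [0.57545608 0.41256859 0.08720622] [0.55294052 0.39593981 0.02015508] [0.6493678  0.50578612 0.13490601]
yaw -0.2640766232055024 0.45138916471940493 [ 0.57585509 -0.06038741  0.11453867]
nan
[[-4.03289290e-04  9.32776778e-01  3.60454324e-01]
 [ 8.63498052e-04  3.60454544e-01 -9.32776381e-01]
 [-9.99999546e-01 -6.49271178e-05 -9.50818388e-04]]
```

View pics/wrist0.png

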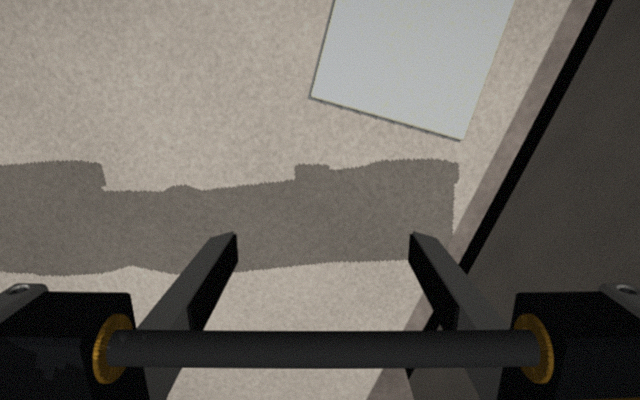

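View pics/topz.png

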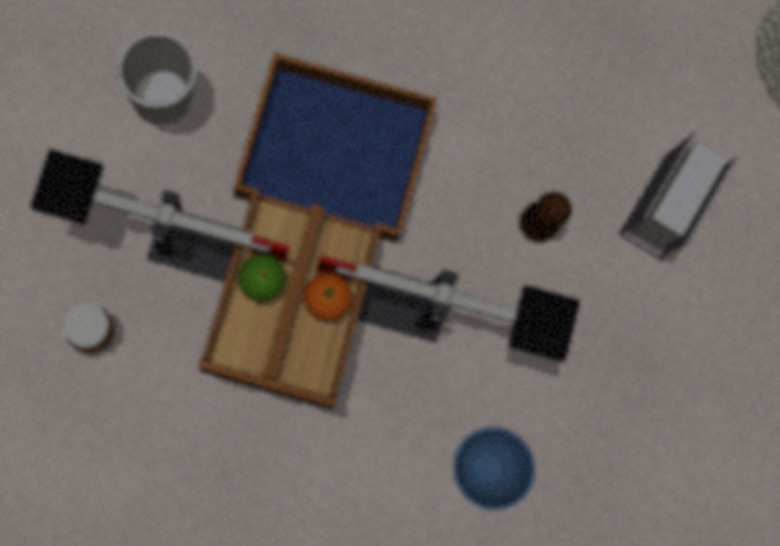

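Run:
```python
from h import *
im=dict(np.load('pics/top0.npz')); W=cloud(im)
for u,v in((570,268),(580,175),(560,100),(485,165)): print(W[v,u])
im=dict(np.load('pics/scene0.npz')); W=cloud(im); g=im['image']
m=(W[...,2]>.02)&(W[...,0]>.15)&(W[...,0]<.75)&(W[...,1]>-.75)&(W[...,1]<-.15)
H=np.zeros((12,12))
for p in W[m]: i,j=int((p[0]-.15)/.05),int((p[1]+.75)/.05); H[i,j]=max(H[i,j],p[2])
print('rows x .15.., cols y -.75..'); print((H*1000).astype(int))
```

```text
[ 0.3987668  -0.65684808  0.02755176]
[ 0.61489832 -0.63939547  0.1357616 ]
[ 0.8159214  -0.62395595  0.10015273]
[ 0.64731573 -0.42999952  0.0809071 ]
rows x .15.., cols y -.75..
[[  0 627 643 642   0 609 645 640   0   0   0   0]
 [566 627 643 666 666 660 651   0   0   0   0   0]
 [346 613 636 644 649   0   0   0   0   0   0   0]
 [344 603 620 566   0   0   0   0   0   0   0   0]
 [ 33  34  33  33   0   0   0   0   0  36  38   0]
 [ 33  32   0   0   0   0   0   0   0  37   0   0]
 [ 29   0   0   0   0   0   0   0 112 117   0   0]
 [  0 137 138 134   0   0   0   0 118 120 114 120]
 [137 138 139 138   0   0   0   0   0 117 118 121]
 [139 138 138 139   0  84  85  83  83  81   0  44]
 [138 139 139 140   0  85  85  82  77  78   0  44]
 [  0 138 138 101   0  56  85   0   0   0   0  43]]
```

Emit:
servo_tool:
  commands:
    - [[-0.02,0,0],0]
    - [[-0.03,0,0],0]
    - [[-0.03,0,0],0]
  gripper: 0

```text
t: 0.52
position: [0.2435, -0.63, 0.2009]
ee_rot: [0.584, 0.4, 0.583, -0.4]
ft_force: [0.1, 0.5, 0.1]
width: 0.0672
```

Emit:
servo_tool:
  commands:
    - [[0,0.035,-0.021],0]
    - [[0,0.075,-0.045],0]
    - [[0,0.12,-0.072],0]
    - [[0,0.165,-0.099],0]
    - [[0,0.21,-0.126],0]
    - [[0,0.255,-0.153],0]
    - [[0,0.3,-0.18],0]
    - [[0,0.34,-0.204],0]
    - [[0,0.368,-0.22],0]
    - [[0,0.381,-0.228],0]

```text
t: 1.78
position: [0.5176, -0.2784, 0.2005]
ee_rot: [0.584, 0.399, 0.583, -0.399]
ft_force: [-0.6, -0.3, -0.4]
width: 0.0006
```

Emit:
servo_tool:
  commands:
    - [[0.01,0,0],0]
    - [[0.02,0,0],0]
    - [[0.02,0,0],0]

```text
t: 2.15
position: [0.5161, -0.2793, 0.1792]
ee_rot: [0.583, 0.399, 0.584, -0.4]
ft_force: [0.6, 0.3, -0.6]
width: 0.0006
```

Run:
```python
from h import *
grab('scene','scene1');grab('wrist','wrist1')
s=robot.observe();print(s['t'],s['position'],s['ft_force'],s['width'])
q=s['ee_rot'];M=R.from_quat(q[[1,2,3,0]]).as_matrix();print(M)
print('shift tool',M.T@(np.array([.5165,-.2805,.120])-s['position']))
a=cv2.imread('pics/scene1.png')[130:300,170:430]; cv2.imwrite('pics/scene1z.png',cv2.resize(a,None,fx=3,fy=3,interpolation=cv2.INTER_CUBIC))
```

```text
2.25 [ 0.51698794 -0.27921785  0.18036494] [-0.84527926 -0.68855192  0.25622826] 0.0004897496445801029
[[ 1.56694800e-04  9.32508471e-01  3.61148069e-01]
 [-8.46841357e-04  3.61148068e-01 -9.32508100e-01]
 [-9.99999629e-01 -1.59715950e-04  8.46276763e-04]]
shift tool [ 0.06036593 -0.00090841  0.00096831]
```

View pics/scene1z.png

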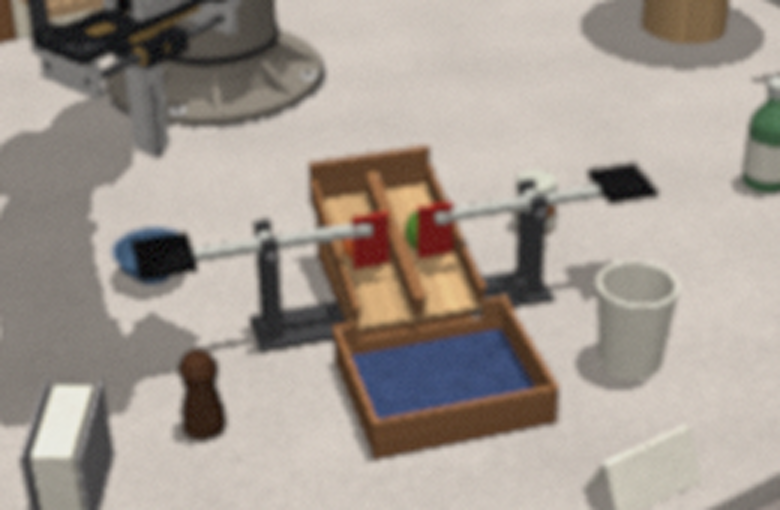

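View pics/wrist1.png

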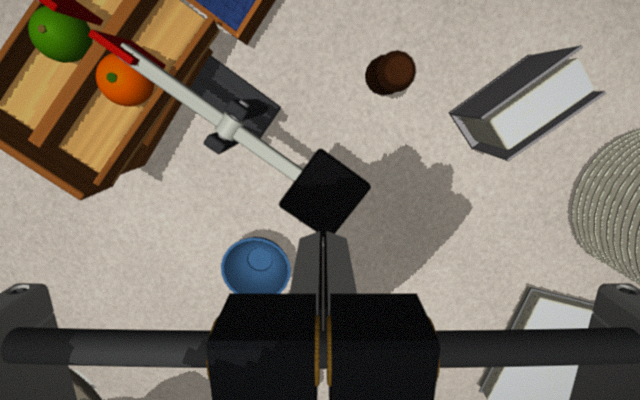

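The shut fingertips (323,235 in the wrist view) hang over the right paddle (323,190). The clementine is at (125,78) behind its gate. I'll lower to just above the paddle.

Emit:
servo_tool:
  commands:
    - [[0.015,-0.001,0.001],0]
    - [[0.035,-0.001,0.001],0]
    - [[0.05,-0.001,0.001],0]
    - [[0.057,-0.001,0.001],0]
    - [[0.057,-0.001,0.001],0]

```text
t: 2.88
position: [0.5163, -0.2805, 0.123]
ee_rot: [0.583, 0.399, 0.583, -0.4]
ft_force: [0.4, 0.6, 0.7]
width: 0.0002
```

Emit:
servo_tool:
  commands:
    - [[0.004,0,0],0]
    - [[0.008,0,0],0]
    - [[0.012,0,0],0]
    - [[0.012,0,0],0]

```text
t: 3.38
position: [0.5161, -0.2804, 0.1107]
ee_rot: [0.583, 0.399, 0.584, -0.4]
ft_force: [-0.1, -0.0, -0.2]
width: 0.0007
```

The height is 0.1107 but there's no force yet, so I'll check before going further.

Run:
```python
from h import *
im=grab('scene','scene2');grab('wrist','wrist2');im=grab('top','top2')
s=robot.observe();print(s['t'],s['position'],s['ft_force'],s['wrist_torque'],s['width'])
a=cv2.imread('pics/scene2.png')[160:280,180:380]; b=cv2.imread('pics/wrist2.png')
cv2.imwrite('pics/c2.png',np.vstack([cv2.resize(a,(500,300),interpolation=cv2.INTER_CUBIC),cv2.resize(b,(500,300))]))
```

```text
3.525 [ 0.51633376 -0.2805486   0.11110043] [-0.62155306  0.09496829 -0.65962054] [-0.03480281 -0.00859662  0.04863913] 0.00019606444970970396
```

View pics/c2.png

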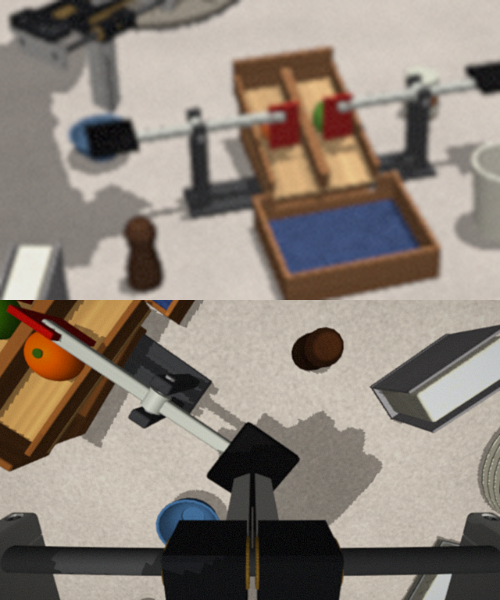

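Run:
```python
from h import *
def proj(im,P):
    q=np.array(im['orientation'],float);M=R.from_quat(q[[1,2,3,0]]).as_matrix()
    c=(np.array(P)-im['origin'])@M; c=c*[1,-1,-1]
    K=np.array([[im['fx'],0,im['cx']],[0,im['fy'],im['cy']],[0,0,1]],float)
    return cv2.projectPoints(c.reshape(1,3),np.zeros(3),np.zeros(3),K,np.array(im['D'],float))[0].ravel()
for n in('scene2','wrist2','top2'):
    im=dict(np.load(f'pics/{n}.npz')); W=cloud(im); g=im['image'].astype(int)
    print(n,'tcp',proj(im,[.5163,-.2805,.111]),'paddle',proj(im,[.517,-.279,.115]))
    d=np.linalg.norm(W-np.array([.517,-.279,.115]),axis=2)<.07
    m=d&(g.max(2)<60)&(W[...,2]>.095)
    p=W[m&(W[...,2]<.12)]; v,u=np.nonzero(m&(W[...,2]<.12)); print(len(p),p.mean(0),p.min(0),p.max(0),(u.mean(),v.mean()))
im=dict(np.load('pics/scene2.npz'));W=cloud(im)
for v in range(186,222,2): print(v,[np.round(W[v,u]*1000).tolist() for u in(221,224)],im['image'][v,223])
```

```text
scene2 tcp [223.22338121 213.62962662] paddle [223.69227018 212.37374318]
229 [ 0.52823767 -0.28360605  0.11395906] [ 0.49373659 -0.31234107  0.10525186] [ 0.55687979 -0.25432328  0.11799156] (np.float64(223.79039301310044), np.float64(215.1703056768559))
wrist2 tcp [322.56232571 223.87517098] paddle [320.74996693 224.29528171]
5632 [ 0.52575017 -0.27756396  0.11553966] [ 0.49048961 -0.31253814  0.10364247] [ 0.55269919 -0.2158642   0.11798144] (np.float64(323.6974431818182), np.float64(211.24556107954547))
top2 tcp [429.30881737 214.75506257] paddle [429.07546853 214.22601635]
29 [ 0.48918137 -0.29048733  0.1141515 ] [ 0.48454276 -0.3002522   0.11071911] [ 0.49451339 -0.27670073  0.11816825] (np.float64(434.1034482758621), np.float64(226.13793103448276))
186 [[529.0, -283.0, 206.0], [524.0, -272.0, 200.0]] [86 86 84]
188 [[525.0, -282.0, 197.0], [526.0, -274.0, 195.0]] [89 85 85]
190 [[532.0, -285.0, 196.0], [527.0, -275.0, 190.0]] [86 85 82]
192 [[529.0, -284.0, 188.0], [523.0, -274.0, 181.0]] [86 86 85]
194 [[531.0, -286.0, 183.0], [523.0, -275.0, 176.0]] [92 90 88]
196 [[528.0, -285.0, 176.0], [526.0, -276.0, 171.0]] [101  98  98]
198 [[533.0, -288.0, 172.0], [531.0, -279.0, 169.0]] [95 95 93]
200 [[533.0, -288.0, 166.0], [523.0, -276.0, 157.0]] [99 98 95]
202 [[530.0, -288.0, 159.0], [531.0, -280.0, 156.0]] [100  98  97]
204 [[301.0, -208.0, 1.0], [529.0, -280.0, 149.0]] [128 129 129]
206 [[358.0, -229.0, 32.0], [366.0, -222.0, 33.0]] [104 122 142]
208 [[493.0, -277.0, 115.0], [498.0, -270.0, 116.0]] [46 63 83]
210 [[504.0, -281.0, 116.0], [504.0, -273.0, 113.0]] [15 18 19]
212 [[514.0, -285.0, 117.0], [519.0, -279.0, 117.0]] [11  7 17]
214 [[519.0, -288.0, 114.0], [522.0, -280.0, 113.0]] [ 9 10 13]
216 [[528.0, -292.0, 114.0], [534.0, -285.0, 115.0]] [21 20 21]
218 [[541.0, -297.0, 116.0], [544.0, -290.0, 116.0]] [15  9 11]
220 [[542.0, -298.0, 111.0], [546.0, -291.0, 111.0]] [14 15 16]
```

Run:
```python
from h import *
for n in('wrist2','wrist1'):
    im=dict(np.load(f'pics/{n}.npz')); W=cloud(im)
    print(n)
    for v in range(205,300,6): print(v,[np.round(W[v,u]*1000).tolist() for u in(312,323,334)],im['image'][v,312],im['image'][v,334])
im=dict(np.load('pics/wrist0.npz')); W=cloud(im)
print('open')
for v in range(226,290,5): print(v,[np.round(W[v,u]*1000).tolist() for u in(415,425,434)],im['image'][v,425])
im=dict(np.load('pics/scene0.npz')); W=cloud(im);
a=cv2.imread('pics/scene0.png')[90:210,0:130]; cv2.imwrite('pics/s0z.png',cv2.resize(a,None,fx=5,fy=4.8))
a=cv2.imread('pics/wrist2.png')[150:350,220:430]; cv2.imwrite('pics/w2z.png',cv2.resize(a,None,fx=3,fy=3))
```

```text
wrist2
205 [[527.0, -269.0, 115.0], [530.0, -276.0, 116.0], [532.0, -282.0, 116.0]] [16 14  9] [12 13 11]
211 [[524.0, -271.0, 116.0], [526.0, -277.0, 116.0], [529.0, -283.0, 116.0]] [22 21 24] [11 13 15]
217 [[520.0, -272.0, 116.0], [522.0, -278.0, 116.0], [525.0, -285.0, 116.0]] [10  4  3] [13 11 14]
223 [[516.0, -273.0, 116.0], [519.0, -280.0, 116.0], [521.0, -286.0, 116.0]] [7 4 3] [10 13 12]
229 [[513.0, -275.0, 116.0], [515.0, -281.0, 115.0], [517.0, -288.0, 116.0]] [11  4  2] [11  7 10]
235 [[523.0, -272.0, 153.0], [524.0, -278.0, 150.0], [527.0, -283.0, 153.0]] [67 64 65] [75 72 73]
241 [[523.0, -272.0, 161.0], [524.0, -278.0, 158.0], [527.0, -282.0, 162.0]] [71 68 67] [68 69 67]
247 [[523.0, -272.0, 169.0], [524.0, -278.0, 165.0], [527.0, -282.0, 169.0]] [69 66 67] [71 76 69]
253 [[524.0, -272.0, 176.0], [524.0, -278.0, 173.0], [527.0, -282.0, 175.0]] [68 67 66] [72 72 71]
259 [[523.0, -273.0, 182.0], [524.0, -278.0, 180.0], [527.0, -282.0, 181.0]] [72 73 70] [69 70 69]
265 [[523.0, -273.0, 187.0], [521.0, -279.0, 179.0], [527.0, -282.0, 187.0]] [69 68 65] [66 69 66]
271 [[5
[... 2499 characters left out ...]
5.0]] [55 57 54]
251 [[264.0, -672.0, 220.0], [269.0, -671.0, 231.0], [271.0, -675.0, 232.0]] [52 50 46]
256 [[261.0, -673.0, 220.0], [268.0, -671.0, 235.0], [270.0, -674.0, 236.0]] [12 12 15]
261 [[259.0, -674.0, 221.0], [266.0, -671.0, 236.0], [270.0, -672.0, 242.0]] [0 3 1]
266 [[257.0, -675.0, 221.0], [264.0, -672.0, 237.0], [268.0, -672.0, 245.0]] [24 18 16]
271 [[254.0, -676.0, 221.0], [262.0, -672.0, 238.0], [268.0, -671.0, 249.0]] [8 6 5]
276 [[163.0, -779.0, 2.0], [260.0, -673.0, 239.0], [266.0, -671.0, 251.0]] [2 6 5]
281 [[156.0, -783.0, -0.0], [258.0, -674.0, 239.0], [264.0, -672.0, 250.0]] [1 0 0]
286 [[151.0, -785.0, 2.0], [256.0, -675.0, 240.0], [262.0, -673.0, 251.0]] [1 0 0]
```

View pics/w2z.png

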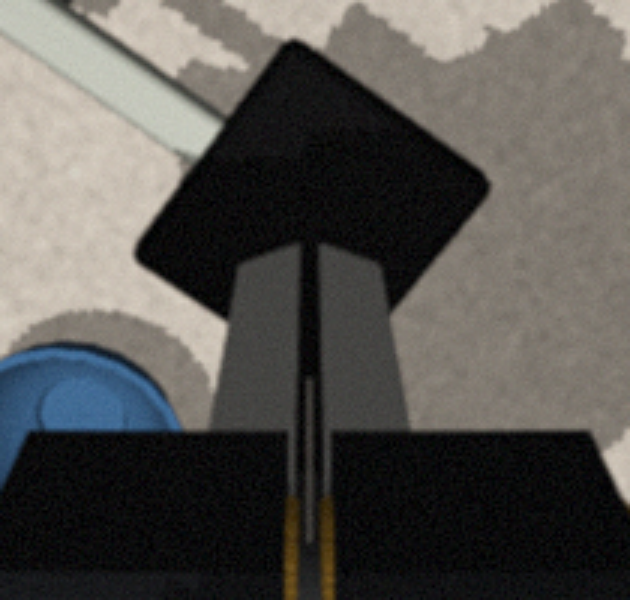

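The fingertips I can see end at z≈0.148, though the reported TCP is at 0.111. The depth from both the wrist and scene cameras agrees on that. So the real tips stop about 36 mm short of the nominal TCP, which fits the missing force. The paddle's top is at 0.116 and hasn't moved. I'll continue down by feel, allowing for this offset.

Emit:
servo_tool:
  commands:
    - [[0.006,0,0],0]
    - [[0.014,0,0],0]
    - [[0.022,0,0],0]
    - [[0.026,0,0],0]
    - [[0.028,0,0],0]

```text
t: 4.15
position: [0.5162, -0.2805, 0.0827]
ee_rot: [0.583, 0.399, 0.583, -0.4]
ft_force: [0.2, 0.0, 0.1]
width: 0.0005
```

Emit:
servo_tool:
  commands:
    - [[0.003,0,0],0]
    - [[0.006,0,0],0]
    - [[0.009,0,0],0]
    - [[0.009,0,0],0]

```text
t: 4.65
position: [0.5163, -0.2808, 0.0737]
ee_rot: [0.583, 0.399, 0.583, -0.4]
ft_force: [-1.1, -2.9, 2.2]
width: 0.0005
```

Run:
```python
from h import *
im=grab('wrist','wrist3');grab('scene','scene3')
s=robot.observe();print(s['t'],s['position'],s['ft_force'],s['wrist_torque'],s['width'])
W=cloud(im)
for v in (190,200,210,220,226,230,234,238): print(v,[np.round(W[v,u]*1000).tolist() for u in(290,312,334,350)])
a=cv2.imread('pics/scene3.png')[160:280,180:380]; b=cv2.imread('pics/wrist3.png')
cv2.imwrite('pics/c3.png',np.vstack([cv2.resize(a,(500,300),interpolation=cv2.INTER_CUBIC),cv2.resize(b,(500,300))]))
```

```text
4.75 [ 0.51636381 -0.28063837  0.0738281 ] [-0.7465801  -1.46689976  2.60702111] [-0.52874078  0.02357842 -0.00365566] 0.00037499124457031276
190 [[510.0, -254.0, 1.0], [545.0, -264.0, 111.0], [549.0, -275.0, 110.0], [528.0, -301.0, 1.0]]
200 [[502.0, -257.0, 2.0], [539.0, -266.0, 110.0], [543.0, -277.0, 110.0], [546.0, -285.0, 109.0]]
210 [[530.0, -257.0, 110.0], [534.0, -268.0, 110.0], [539.0, -279.0, 111.0], [541.0, -287.0, 110.0]]
220 [[525.0, -259.0, 111.0], [529.0, -270.0, 111.0], [533.0, -281.0, 110.0], [536.0, -289.0, 109.0]]
226 [[522.0, -260.0, 111.0], [526.0, -271.0, 111.0], [530.0, -282.0, 109.0], [533.0, -290.0, 110.0]]
230 [[520.0, -261.0, 111.0], [523.0, -272.0, 109.0], [527.0, -283.0, 109.0], [530.0, -292.0, 108.0]]
234 [[518.0, -262.0, 111.0], [523.0, -272.0, 114.0], [527.0, -283.0, 115.0], [528.0, -292.0, 109.0]]
238 [[515.0, -263.0, 109.0], [523.0, -272.0, 120.0], [527.0, -283.0, 119.0], [526.0, -293.0, 108.0]]
```

View pics/c3.png

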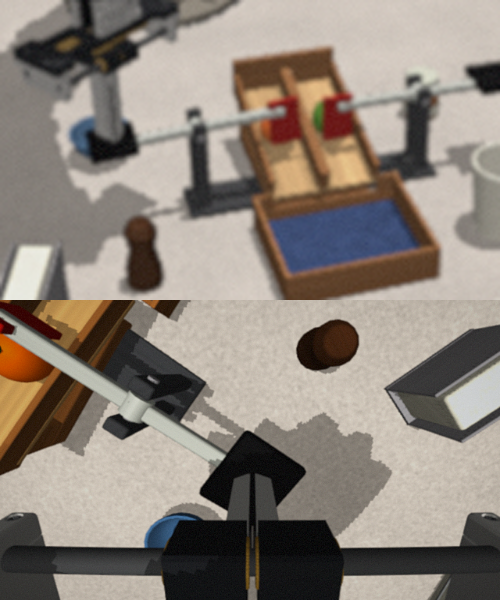

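The fingertips are on the middle of the paddle. It has sunk to about 0.110 and the gate is starting to lift. I'll press on slowly.

Emit:
servo_tool:
  commands:
    - [[0.004,0,0],0]
    - [[0.008,0,0],0]
    - [[0.012,0,0],0]
    - [[0.016,0,0],0]
    - [[0.019,0,0],0]
    - [[0.022,0,0],0]
    - [[0.022,0,0],0]

```text
t: 5.62
position: [0.5165, -0.2802, 0.0516]
ee_rot: [0.583, 0.399, 0.584, -0.4]
ft_force: [0.1, 0.6, 5.2]
width: 0.0003
```

Emit:
servo_tool:
  commands:
    - [[0.003,0,0],0]
    - [[0.006,0,0],0]
    - [[0.009,0,0],0]
    - [[0.011,0,0],0]
    - [[0.011,0,0],0]
    - [[0.011,0,0],0]
    - [[0.011,0,0],0]

```text
t: 6.5
position: [0.5167, -0.2802, 0.0408]
ee_rot: [0.583, 0.399, 0.583, -0.4]
ft_force: [-0.0, 0.4, 6.8]
width: 0.0007
```

```bash
cat > look.py <<'E'
from h import *
import sys
k=sys.argv[1]
im=grab('wrist','wrist'+k);grab('scene','scene'+k);grab('top','top'+k)
s=robot.observe();print(s['t'],s['position'],s['ft_force'],s['width'])
a=cv2.imread(f'pics/scene{k}.png')[160:280,180:380]; b=cv2.imread(f'pics/wrist{k}.png');c=cv2.imread(f'pics/top{k}.png')[95:295,220:470]
cv2.imwrite(f'pics/c{k}.png',np.hstack([np.vstack([cv2.resize(a,(400,240),interpolation=cv2.INTER_CUBIC),cv2.resize(b,(400,250))]),cv2.resize(c,(400,490))]))
E
python3 look.py 4
```

```text
6.65 [ 0.51671691 -0.28020779  0.04083415] [-0.39758885  1.11744204  5.8273685 ] 0.0001463881007226151
```

View pics/c4.png

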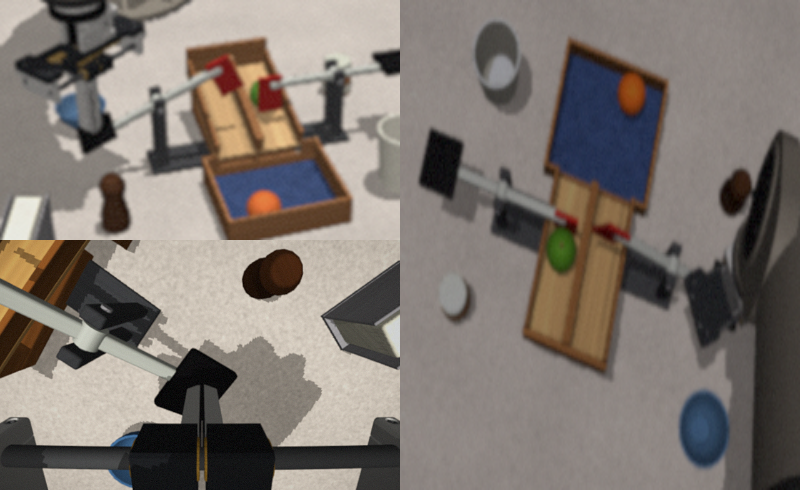

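The clementine is in the tray (632,95 in the top crop). The lime is still in its lane behind its shut gate. I'll raise the tips slowly so the lever follows them back up.

Emit:
servo_tool:
  commands:
    - [[-0.003,0,0],0]
    - [[-0.007,0,0],0]
    - [[-0.012,0,0],0]
    - [[-0.017,0,0],0]
    - [[-0.022,0,0],0]
    - [[-0.027,0,0],0]
    - [[-0.032,0,0],0]
    - [[-0.037,0,0],0]
    - [[-0.042,0,0],0]
    - [[-0.047,0,0],0]

```text
t: 7.9
position: [0.5166, -0.2797, 0.0879]
ee_rot: [0.583, 0.399, 0.584, -0.399]
ft_force: [-0.4, -0.0, -0.7]
width: 0.0005
```

Emit:
servo_tool:
  commands:
    - [[-0.01,0,0],0]
    - [[-0.03,0,0],0]
    - [[-0.05,0,0],0]
    - [[-0.07,0,0],0]
    - [[-0.085,0,0],0]
    - [[-0.09,0,0],0]
    - [[-0.09,0,0],0]

```text
t: 8.78
position: [0.5166, -0.2796, 0.1778]
ee_rot: [0.583, 0.399, 0.584, -0.399]
ft_force: [-0.3, -0.3, 0.5]
width: 0.0
```

```bash
python3 look.py 5
python3 - <<'E'
from h import *
W=cloud(dict(np.load('pics/wrist5.npz'))); g=np.load('pics/wrist5.npz')['image']
m=(W[...,2]>.08)&(W[...,2]<.13)&(g.max(2)<60); p=W[m]; print('paddle',len(p),np.median(p,0),p[:,2].min(),p[:,2].max())
A=np.c_[p[:,:2],np.ones(len(p))]; print('slope',np.linalg.lstsq(A,p[:,2],rcond=None)[0])
E
```

```text
8.925 [ 0.51628486 -0.27947712  0.17712216] [0.47829224 0.0019877  0.27729666] 9.456981431110316e-05
paddle 9399 [ 0.51594981 -0.25222644  0.11439168] 0.0800014551040169 0.12290284043186367
slope [-0.08719092 -0.08695523  0.13425624]
```

View pics/c5.png

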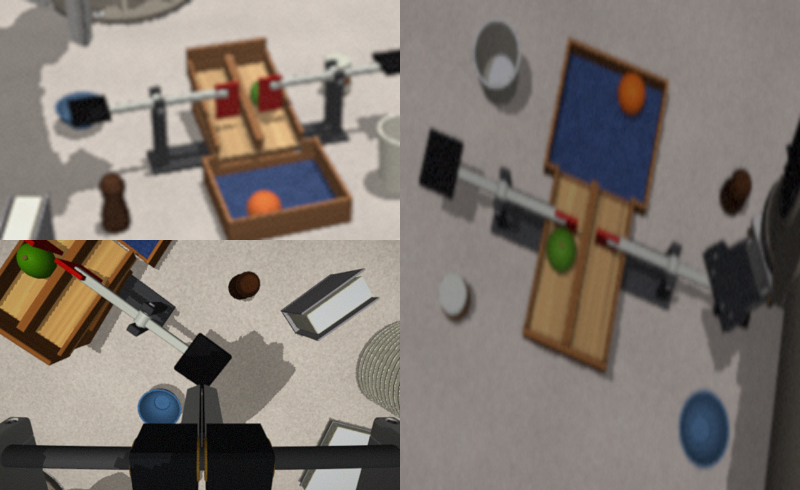

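Run:
```python
from h import *
W=cloud(dict(np.load('pics/wrist5.npz'))); W1=cloud(dict(np.load('pics/wrist1.npz')))
for X in(W,W1):
    m=(np.hypot(X[...,0]-.517,X[...,1]+.279)<.025)&(abs(X[...,2]-.11)<.02); print('paddle z',np.median(X[m][:,2]))
a=np.load('pics/top0.npz');b=np.load('pics/top5.npz');A=cloud(dict(a))
for n,u,v in(('bowl',410,269),('mill',430,173),('jar',254,216),('cup',281,121),('bottle',138,184),('lime',320,196)):
    r=14; s=np.s_[v-r:v+r,u-r:u+r]
    x=a['image'][s].mean(2).astype(np.float32);y=b['image'][s].mean(2).astype(np.float32); print(n,np.round(cv2.phaseCorrelate(x,y),2))
robot.hand_in()
```

```text
paddle z 0.11569536882325374
paddle z 0.11570376213183126Traceback (most recent call last):
  File "<stdin>", line 8, in <module>
    return _wrapfunc(a, 'round', decimals=decimals, out=out)
    return _wrapit(obj, method, *args, **kwds)
    conv = _array_converter(obj)
ValueError: setting an array element with a sequence. The requested array has an inhomogeneous shape after 1 dimensions. The detected shape was (2,) + inhomogeneous part.
```

Run:
```python
from h import *
a=np.load('pics/top0.npz');b=np.load('pics/top5.npz')
for n,u,v in(('bowl',410,269),('mill',430,173),('jar',254,216),('cup',281,121),('bottle',138,184),('lime',320,196)):
    r=14; s=np.s_[v-r:v+r,u-r:u+r]
    x=a['image'][s].mean(2).astype(np.float32);y=b['image'][s].mean(2).astype(np.float32); print(n,np.round(cv2.phaseCorrelate(x,y)[0],2))
print(robot.hand_in())
```

```text
bowl [ 0.03 -0.08]
mill [0.01 0.11]
jar [ 0.01 -0.06]
cup [ 0.02 -0.08]
bottle [ 0.12 -0.04]
lime [0.13 0.08]
the job is handed in; nothing more can be done
None
```

The clementine is in the tray and its gate is shut again. I pressed the right paddle, on the clementine's side, down with the closed fingertips using about 6–7 N. I held it until the fruit had rolled out, then eased the lever back up and lifted clear. The job was handed in about 9 s in on the robot's clock.

**Last checks:**
- **Right lever:** the paddle is back at its starting height (0.1157 m before and after).
- **Lime:** it is still in its lane behind its shut gate, and its lever stayed up.
- **Bystanders:** the bowl, mill, jar, cup and bottle each moved less than 0.15 pixel between the first and last top pictures. I checked the napkin holder only by eye in the last wrist picture, where it was standing upright.
- **Robot:** the fingertips were clear of everything and the force reading was near zero.

**One disagreement:** the real fingertips end about 36 mm short of the reported TCP, as camera depth and first contact both showed. I allowed for this when pressing.

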